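Hang the terracotta cup on the drying tree

TASK

First turn the cup-drying tree until its one empty peg stands over the yellow drip tray at its foot. Then take the terracotta cup that stands upside down on the table and hang it, still upside down, on that empty peg, and let go, leaving it hanging quietly over the drip tray. Leave the other loose cup and the jar where they are.

Things in the scene. Friction and masses are not known exactly. Their poses are not given: they have to be found in the camera images.
- drying_tree: fixed foot of the drying tree, a dark disc of 150 mm; origin on the table at the tree's upright axis, its -x axis points to the drip tray. On it turns a wooden post (122 mm tall) with four level steel branches, 90 degrees apart, 85 mm up, 10 mm thick, each ending in an upright peg 110 mm from the axis. Three pegs carry pale cups fixed on them (68 mm wide, 102 to 178 mm above the table)
- drip_tray (a point): centre of the shallow yellow drip tray (72 x 90 mm, 10 mm high) fixed to the foot of the tree on the side facing the robot, 110 mm from the tree's axis; this point is 5 mm above the table
- free_peg_tip (a point): top of the tree's one empty peg: upright, round, wooden, 16 mm in diameter, bare from 105 to 170 mm above the table. It can be pinched from above and led round in an arc. At the start it stands on the robot's right side of the tree
- tree_turn (a joint): angle of the tree on its foot (rad), growing anticlockwise seen from above; 0 when the empty peg stands exactly over the drip tray. It turns either way without end against slight friction (below 2 N at a peg) and stays where it is left
- terra_cup_centre (a point): centre of the reddish cup to be hung: 63 mm tall, upside down on its rim, so this point is 31 mm above the table, its z axis down. 66 mm wide at the rim, 60 mm 35 mm above it; grasp across the wall there. Hollow: 50 mm wide inside at the rim, 30 mm near the inner floor, 55 mm from the rim. Hung, the inner floor rests on the peg tip, this point 23 mm below it. About 0.14 kg
- pale_cup_centre (a point): bystander: centre of a loose pale cream cup standing upright on the table, mouth up, 68 mm wide, 76 mm tall; this point is 38 mm above the table
- slip_jar_centre (a point): bystander: centre of an upright white jar with a blue lid, 66 mm wide, 88 mm tall; this point is 44 mm above the table
There are look-alikes about, which are no part of the job. What is shaped like the part that bears terra_cup_centre but green is not meant.

How it is judged:
By the outcome, as a careful person would: the job done as asked, in the order asked, and still so for the second after the job is handed in, with the robot touching nothing.
It also fails if it takes over 64 s, if anything falls off the work surface, if the arm or the gripper's body presses on something with over 40 N, if the wrist force passes 120 N, or if a joint passes its speed limit or range.

ROBOT

A 6-joint arm with a two-finger parallel gripper is mounted at the origin on a cart in front of the work surface, level with it; the furniture and walls round the work are solid. World frame = base frame: x ahead of the robot, y to its left, z up, the work surface at z = 0. Lengths are in m, angles in rad, forces in N, time in s.
With the tool pointing down it reaches from about 0.225 to 0.875 m from the base axis. Payload 3.4 kg.
Tool frame: the origin (TCP) lies between the finger pads; the fingertips stand 11 mm ahead of it and the grasp point (between the pads) lies 8 mm behind it; z points along the fingers, y is the line along which they close (so a half turn about z gives the same grasp; the last joint's range is limited). The gripper opens to 85 mm and grips with 20 to 120 N. Pads are 22 mm wide; open, the fingers measure 114 mm over their backs; the gripper's body (76 mm by 85 mm) begins 54 mm behind the grasp point. The pads swing forward as they close: fully open they stand 13 mm farther back than shut.
Start: joints at [-1.37, 0.276, 1.505, -0, 1.361, -0.121], TCP at [0.182, -0.546, 0.214] pointing down, gripper open.
Joint ranges: [-2.89, 2.89], [-0.75, 2.08], [0.22, 2.7], [-1.18, 4.32], [0.11, 2.71], [-2.7, 2.7]. Speed limits (rad/s): [2.57, 2.57, 3.14, 3.14, 3.14, 3.14].

INTERFACE

Orientations are given as a unit quaternion [w, x, y, z].
In Python, from rig import manip, imaging gives the robot as it stands. The module is installed in compiled form; this text tells all that it offers.
- The arm moves only by the tool jog_arm, never from a script. Its argument "deltas" is one flat list of numbers, 7 for each row, row after row: the turn, a rotation vector about the world's x, y, z in degrees, then the shift along the world's x, y, z in mm, then the opening, from 0 (shut) to 1 (fully open). In form: [ax, ay, az, tx, ty, tz, gripper, ax, ay, az, tx, ty, tz, gripper, ...]. A call has 1 to 20 rows; each row is the pose to reach, as a shift and turn from the pose commanded when the call began; what a row does not reach only later rows make up. A row lasts 1/10 s, in which the tool goes at most 50 mm and 8.59 degrees, less where a joint would pass 70% of its speed; a pose out of reach is approached as far as the arm can. A call with a gripper value outside its range is refused whole. The fingers move at their own pace and stop on an object; "grip_force" is the grip in N (left out, the last holds). Time passes only in rows, so rows that repeat a pose let the fingers close. It gives the time, the measured TCP pose, the force, the opening and the grip force at its end, in the units of the state.
- manip.get_state(): the state, without advancing time (a new reading comes with each control period).
- imaging.get_image(name): name is "side" or "top"; returns the picture (480x640x3 uint8, blue, green, red); there is no depth.
- imaging.calibration(name): a dict with "mtx" (3x3 intrinsics, pixels), "cam_to_world" (4x4, takes a point from camera to world coordinates). Camera axes: x right, y down, z forward; pixel columns grow to the right and rows downward; lengths in m; the calibration is good to about 2 mm. A picture is of the moment at which its call begins. calibration takes no time and is no camera call.
- manip.sign_off(): hands the job in; it is judged then, once.
The state is a dict: "clock": time; "qpos": joint angles; "qd": joint speeds; "effort": joint torques, N m; "position": TCP position; "ee_rot": TCP orientation; "contact_force": force on the tool from outside, world axes, zero at the start; "moment": the same for the moment, N m; "width": finger opening in m; "gripper_force": force on a finger pad.
Only numpy, scipy, OpenCV 4.12 (cv2) and the standard library are available. Lean on these libraries where they do the work, as an engineer would, in place of code of your own. Each camera call takes 0.05 s, during which the arm holds its last target. There are 200 camera calls.

## Working session

There is one attempt and no reset: what is moved stays moved. The work goes in short steps, Python scripts to look and compute and a tool call to move; the robot and the scene stay as the last step left them, time stands still between calls to the robot, and variables do not carry over. Pictures are saved under pics/ and viewed, at most 10 in all, crops included, and the job is handed in when it is done.

Besides the shell and the picture viewer there is one more tool, called after "Call:" as a command line: name --argument value ..., lists and objects as JSON in quotes. jog_arm: Moves the arm, as the interface text tells. Its arguments: {"type":"object","properties":{"deltas":{"type":"array"},"grip_force":{"type":"number"}},"required":["deltas"]}

```bash
mkdir -p pics; cat > h.py <<'E'
import numpy as np, cv2
from rig import manip, imaging
def ray(n,u,v):
    c=imaging.calibration(n);K=np.array(c["mtx"]);T=np.array(c["cam_to_world"])
    d=T[:3,:3]@np.linalg.solve(K,[u,v,1]);return T[:3,3],d/np.linalg.norm(d)
def plane(n,u,v,z):
    o,d=ray(n,u,v);return o+d*(z-o[2])/d[2]
def tri(a,b):
    (o1,d1),(o2,d2)=ray(*a),ray(*b)
    s=np.linalg.lstsq(np.c_[d1,-d2],o2-o1,rcond=None)[0]
    p,q=o1+s[0]*d1,o2+s[1]*d2;return (p+q)/2,np.linalg.norm(p-q)
def proj(n,p):
    c=imaging.calibration(n);T=np.linalg.inv(np.array(c["cam_to_world"]))
    q=np.array(c["mtx"])@(T@np.r_[p,1])[:3];return q[:2]/q[2]
E
python3 - <<'E'
from h import *
np.set_printoptions(precision=3,suppress=True)
for n in("side","top"):
    cv2.imwrite(f"pics/{n}0.png",imaging.get_image(n));c=imaging.calibration(n);print(n,c)
s=manip.get_state();print(s)
E
```

```text
side {'mtx': array([[510.891,   0.   , 314.08 ],
       [  0.   , 510.891, 244.486],
       [  0.   ,   0.   ,   1.   ]]), 'cam_to_world': array([[-0.636, -0.589,  0.499, -0.103],
       [-0.771,  0.477, -0.421,  0.563],
       [ 0.01 , -0.652, -0.758,  1.14 ],
       [ 0.   ,  0.   ,  0.   ,  1.   ]])}
top {'mtx': array([[568.217,   0.   , 312.248],
       [  0.   , 568.217, 245.796],
       [  0.   ,   0.   ,   1.   ]]), 'cam_to_world': array([[-0.37 , -0.909,  0.195,  0.3  ],
       [-0.929,  0.363, -0.072,  0.081],
       [-0.005, -0.207, -0.978,  1.407],
       [ 0.   ,  0.   ,  0.   ,  1.   ]])}
{'clock': 0.1, 'qpos': array([-1.37 ,  0.277,  1.506,  0.   ,  1.361, -0.121]), 'qd': array([ 0.   , -0.002, -0.005,  0.001, -0.001, -0.   ]), 'effort': array([  0.002, -41.77 , -24.641,  -0.   ,   0.006,   0.   ]), 'position': array([ 0.182, -0.545,  0.214]), 'ee_rot': array([-0.001,  0.987,  0.16 , -0.   ]), 'contact_force': array([-0.317,  0.345,  0.083]), 'moment': array([-0.037,  0.031,  0.052]), 'gripper_force': 0.0, 'width': 0.08537976924261922}
```

View pics/side0.png

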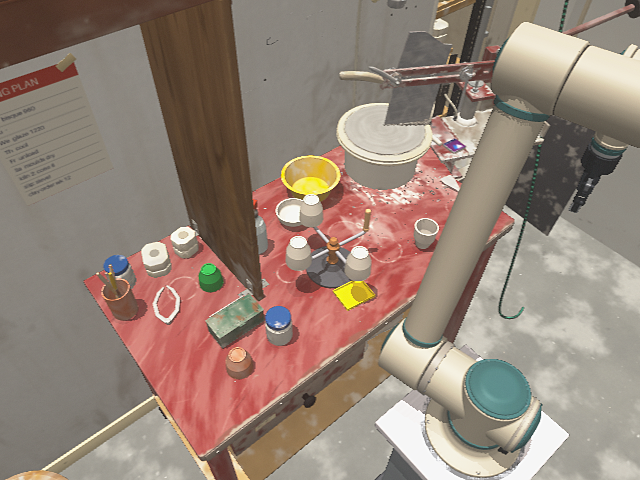

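View pics/top0.png

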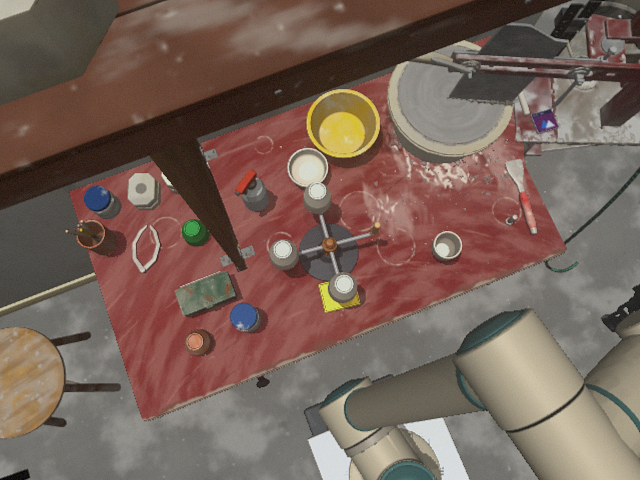

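Side view: empty peg tip about (367,210), post (333,240), tray (354,293), terracotta cup (238,360), jar (278,325). In the top view these are: peg (377,227), post (329,244), tray (340,297), cup (197,342), jar (245,318). A wooden column stands near top pixel (240,265), with a shelf beam behind it.

```bash
cat >> h.py <<'E'
def blob(im,box,lo,hi):
    x0,y0,x1,y1=box;m=cv2.inRange(cv2.cvtColor(im[y0:y1,x0:x1],cv2.COLOR_BGR2HSV),lo,hi)
    n,l,s,c=cv2.connectedComponentsWithStats(m)
    if n<2:return None
    i=1+np.argmax(s[1:,4]);b=s[i]
    return c[i]+[x0,y0],(b[0]+x0,b[1]+y0,b[2],b[3],b[4])
E
python3 - <<'E'
from h import *
np.set_printoptions(precision=3,suppress=True)
S,T=cv2.imread("pics/side0.png"),cv2.imread("pics/top0.png")
Y=((24,150,120),(35,255,255))
a,b=blob(S,(325,270,385,315),*Y),blob(T,(310,270,370,320),*Y);print("tray",a,b)
O=((5,90,60),(22,255,255))
for nm,bs,bt in(("peg",(355,200,380,235),(365,215,390,242)),("post",(322,230,345,270),(318,233,342,256)),("cup",(215,335,262,385),(178,322,218,362))):
    a,b=blob(S,bs,*O),blob(T,bt,*O);print(nm,a,b)
def crop(I,x,y,w,h,k):return cv2.resize(I[y:y+h,x:x+w],None,fx=k,fy=k,interpolation=cv2.INTER_CUBIC)
r1=np.hstack([crop(S,270,185,133,130,3),crop(T,260,175,133,130,3)])
r2=np.hstack([crop(S,200,320,133,65,3),crop(T,165,300,133,65,3)])
cv2.imwrite("pics/crop0.png",np.vstack([r1,r2]))
E
```

```text
tray (array([352.882, 293.438]), (np.int32(333), np.int32(281), np.int32(42), np.int32(30), np.int32(701))) (array([331.455, 299.055]), (np.int32(318), np.int32(282), np.int32(42), np.int32(31), np.int32(380)))
peg (array([366.52, 220.22]), (np.int32(362), np.int32(209), np.int32(10), np.int32(23), np.int32(127))) (array([375.404, 228.193]), (np.int32(370), np.int32(220), np.int32(11), np.int32(16), np.int32(109)))
post (array([332.302, 249.981]), (np.int32(326), np.int32(237), np.int32(14), np.int32(27), np.int32(268))) (array([328.778, 245.309]), (np.int32(322), np.int32(237), np.int32(15), np.int32(19), np.int32(207)))
cup (array([238.64, 363.27]), (np.int32(225), np.int32(347), np.int32(29), np.int32(32), np.int32(645))) (array([198.325, 342.039]), (np.int32(184), np.int32(329), np.int32(30), np.int32(27), np.int32(615)))
```

View pics/crop0.png

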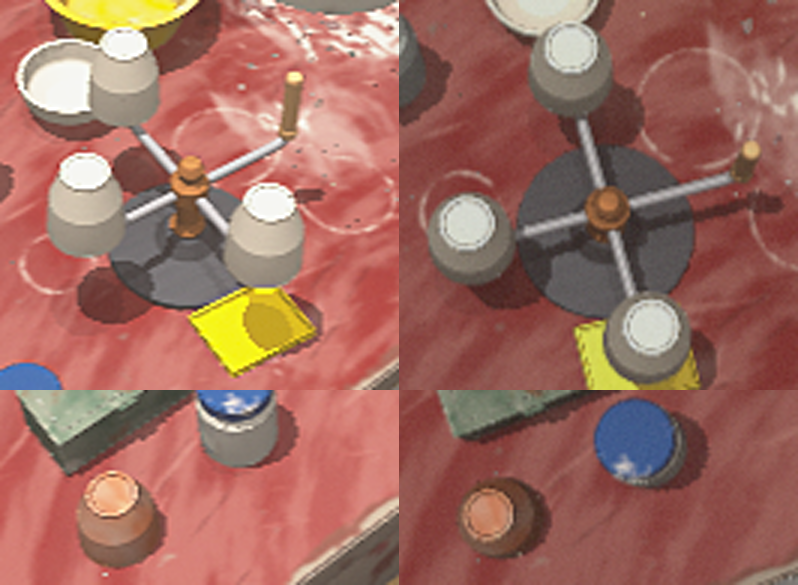

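Crop: the peg tip is at side (367.7,210.3) and top (377.7,224.3). The post top is at (333.3,239.3) and (330,242.3). The cup's base disc is at (237.7,354.3) and (194.3,341.7), and the tray is partly under a pale cup.

```bash
python3 - <<'E'
from h import *
np.set_printoptions(precision=4,suppress=True)
p,e=tri(("side",367.7,210.3),("top",377.7,224.3));print("peg",p,e)
q,e=tri(("side",333.3,239.3),("top",330,242.3));print("post",q,e)
c,e=tri(("side",237.7,354.3),("top",194.3,341.7));print("cup",c,e)
t=plane("side",355,295,.005);print("tray",t)
for k,u in(("A",(311,200)),("L",(298,242)),("R",(360,252))):print(k,plane("side",*u,.178))
L=[(270+x/3,185+y/3) for x,y in((126,43),(85,172),(270,203))]
M=[(260+(x-399)/3,175+y/3) for x,y in((571,48),(467,222),(652,325))]
P=[tri(("side",*a),("top",*b))[0] for a,b in zip(L,M)];print(np.array(P))
print("axis from cups L+peg, A+R",(P[1][:2]+p[:2])/2,(P[0][:2]+P[2][:2])/2)
for k,v in(("peg",p),("tray",t)):
    d=v-q;print(k,np.degrees(np.arctan2(d[1],d[0])),np.hypot(*d[:2]))
print("jar",plane("top",243.7,316.7,.088),"pale",plane("top",447,245,.076))
# column foot
print("col",plane("top",240,268,0),plane("side",257,297,0), "beam?")
E
```

```text
peg [ 0.5385 -0.1652  0.1679] 0.0016299556894026482
post [ 0.549  -0.0552  0.1202] 0.001557159084251249
cup [0.4557 0.321  0.0653] 0.0017773590351770673
tray [ 0.4348 -0.0387  0.005 ]
A [ 0.6566 -0.0653  0.178 ]
L [0.5613 0.0546 0.178 ]
R [ 0.4399 -0.0435  0.178 ]
[[ 0.6569 -0.068   0.1788]
 [ 0.5625  0.053   0.1746]
 [ 0.4411 -0.0449  0.1733]]
axis from cups L+peg, A+R [ 0.5505 -0.0561] [ 0.549  -0.0564]
peg -95.47000406518157 0.11049688670149087
tray 171.76102912442346 0.11538494511968099
jar [0.4653 0.1925 0.088 ] pale [ 0.447  -0.3179  0.076 ]
col [0.5942 0.1664 0.    ] [0.5996 0.1687 0.    ] beam?
```

Call:
jog_arm --deltas '[0, 0, 6, 30, 32, 36, 0.7, 0, 0, 12, 65, 69, 36, 0.7, 0, 0, 18, 100, 106, 36, 0.7, 0, 0, 24, 135, 143, 36, 0.7, 0, 0, 30, 170, 181, 36, 0.7, 0, 0, 36, 205, 218, 36, 0.7, 0, 0, 42, 240, 256, 36, 0.7, 0, 0, 48, 275, 293, 36, 0.7, 0, 0, 54, 310, 331, 36, 0.7, 0, 0, 60, 335, 360, 36, 0.7, 0, 0, 65.6, 356, 380, 36, 0.7, 0, 0, 65.6, 356, 380, 36, 0.7, 0, 0, 65.6, 356, 380, 36, 0.7, 0, 0, 65.6, 356, 380, 36, 0.7]'

```text
clock: 1.5
position: [0.5371, -0.1661, 0.25]
ee_rot: [-0.0, 0.743, 0.669, -0.0]
contact_force: [0.0, 0.1, -0.3]
width: 0.0599
gripper_force: 0.0
```

```bash
python3 - <<'E'
from h import *
np.set_printoptions(precision=4,suppress=True)
S,T=imaging.get_image("side"),imaging.get_image("top")
def crop(I,x,y,w,h,k):return cv2.resize(I[y:y+h,x:x+w],None,fx=k,fy=k,interpolation=cv2.INTER_CUBIC)
cv2.imwrite("pics/c1.png",np.hstack([crop(S,300,130,133,180,3),crop(T,290,150,133,180,3)]))
s=manip.get_state();print(s["clock"],s["position"],s["ee_rot"],s["qpos"],s["contact_force"])
E
```

```text
1.6 [ 0.537  -0.1665  0.2503] [-0.      0.7436  0.6686 -0.0002] [-0.4242  0.2389  1.4676 -0.0004  1.4353 -0.318 ] [-0.4204  0.0801  0.4274]
```

View pics/c1.png

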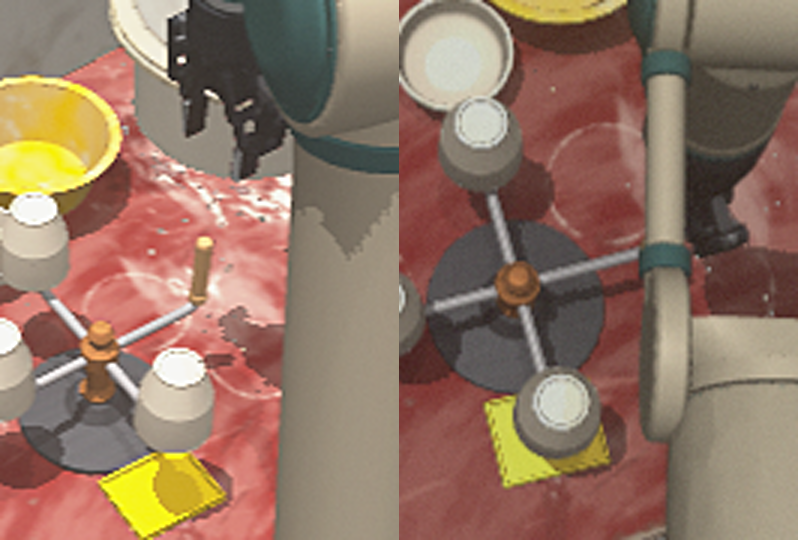

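The side crop shows the fingers standing above the peg (tip at crop (204,243)) and closing along x. The tray corners are visible in both views.

Call:
jog_arm --deltas '[0, 0, 0, 0, 1, -30, 0.7, 0, 0, 0, 0, 1, -60, 0.7, 0, 0, 0, 0, 1, -85, 0.7, 0, 0, 0, 0, 1, -102, 0.7, 0, 0, 0, 0, 1, -102, 0.7, 0, 0, 0, 0, 1, -102, 0, 0, 0, 0, 0, 1, -102, 0, 0, 0, 0, 0, 1, -102, 0, 0, 0, 0, 0, 1, -102, 0, 0, 0, 0, 0, 1, -102, 0, 0, 0, 0, 0, 1, -102, 0, 0, 0, 0, 0, 1, -102, 0]' --grip_force 25

```text
clock: 2.8
position: [0.5385, -0.165, 0.1496]
ee_rot: [0.001, 0.743, 0.669, 0.0]
contact_force: [-1.8, -0.7, 5.7]
width: 0.0112
gripper_force: 24.6
```

```bash
python3 - <<'E'
from h import *
np.set_printoptions(precision=4,suppress=True)
q=np.array([.5493,-.0558])
C=[(300+x/3,130+y/3) for x,y in((100,485),(225,497))]
D=[(290+(x-399)/3,150+y/3) for x,y in((485,402),(608,460))]
for n,c in(("side",C),("top",D)):
    P=[plane(n,*u,.010)[:2] for u in c];m=sum(P)/2;d=m-q;print(n,P,m,np.degrees(np.arctan2(d[1],d[0])),np.hypot(*d))
    # edge direction
b=plane("top",290+(505-399)/3,150+487/3,.01)-plane("top",*D[1],.01);print("front edge ang",np.degrees(np.arctan2(b[1],b[0])))
b=plane("top",*D[0],.01)-plane("top",290+(505-399)/3,150+487/3,.01);print("side edge",np.degrees(np.arctan2(b[1],b[0])))
s=manip.get_state();print(s["clock"],s["position"],s["width"],s["contact_force"],s["gripper_force"])
E
```

```text
side [array([0.4776, 0.0021]), array([ 0.3968, -0.0763])] [ 0.4372 -0.0371] 170.55303438722711 0.11365080576023275
top [array([ 0.4821, -0.0016]), array([ 0.4002, -0.0774])] [ 0.4411 -0.0395] 171.43046939209054 0.10939366763593572
front edge ang 82.91633559627894
side edge -8.685317460721553
2.8 [ 0.5385 -0.165   0.1496] 0.01115898288576591 [-1.7922 -0.6714  5.7146] 24.629677041339164
```

```bash
python3 - <<'E'
from h import *
S=imaging.get_image("side")
cv2.imwrite("pics/c2.png",cv2.resize(S[160:280,310:420],None,fx=5,fy=5,interpolation=cv2.INTER_CUBIC))
E
```

```text
(no output)
```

View pics/c2.png

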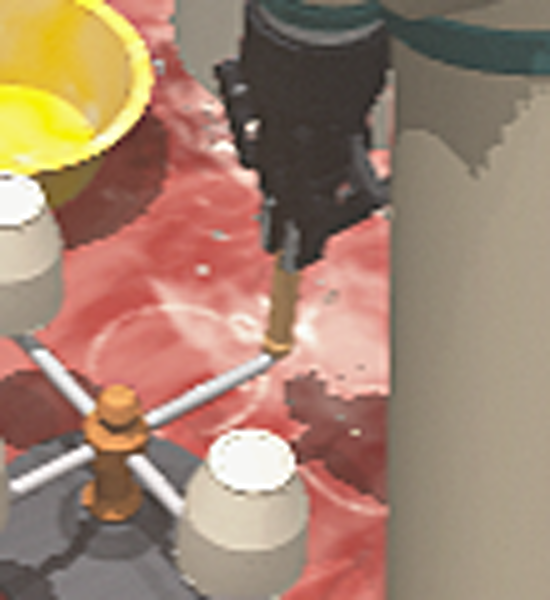

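The crop shows the fingertips (crop y≈260) only on the upper part of the peg (tip about 250, foot 350). I'll open, go lower and pinch again.

Call:
jog_arm --deltas '[0, 0, 0, 0, 0, 0, 0.6, 0, 0, 0, 0, 0, 0, 0.6, 0, 0, 0, 0, 0, 0, 0.6, 0, 0, 0, 0, 0, -9, 0.6, 0, 0, 0, 0, 0, -18, 0.6, 0, 0, 0, 0, 0, -18, 0, 0, 0, 0, 0, 0, -18, 0, 0, 0, 0, 0, 0, -18, 0, 0, 0, 0, 0, 0, -18, 0, 0, 0, 0, 0, 0, -18, 0, 0, 0, 0, 0, 0, -18, 0, 0, 0, 0, 0, 0, -18, 0, 0, 0, 0, 0, 0, -18, 0]' --grip_force 25

```text
clock: 4.15
position: [0.5378, -0.1645, 0.1301]
ee_rot: [-0.0, 0.743, 0.669, -0.0]
contact_force: [1.6, 0.5, -4.7]
width: 0.0149
gripper_force: 24.7
```

```bash
python3 - <<'E'
import numpy as np
o=np.array([-11.3,-109.3]);r=[]
for k in range(1,19):
    a=np.radians(92.5*k/18);c,s=np.cos(a),np.sin(a)
    d=np.array([o[0]*c+o[1]*s,-o[0]*s+o[1]*c])-o
    print(round(-92.5*k/18,1),*d.round(1))
E
```

```text
-5.1 -9.7 1.5
-10.3 -19.3 3.8
-15.4 -28.6 6.9
-20.6 -37.7 10.9
-25.7 -46.3 15.7
-30.8 -54.4 21.2
-36.0 -62.0 27.5
-41.1 -69.1 34.4
-46.2 -75.5 41.9
-51.4 -81.2 49.9
-56.5 -86.1 58.4
-61.7 -90.3 67.4
-66.8 -93.6 76.6
-71.9 -96.1 86.2
-77.1 -97.8 95.9
-82.2 -98.5 105.7
-87.4 -98.4 115.6
-92.5 -97.4 125.4
```

Call:
jog_arm --deltas '[0, 0, -5.1, -9.7, 1.5, 0, 0, 0, 0, -10.3, -19.3, 3.8, 0, 0, 0, 0, -15.4, -28.6, 6.9, 0, 0, 0, 0, -20.6, -37.7, 10.9, 0, 0, 0, 0, -25.7, -46.3, 15.7, 0, 0, 0, 0, -30.8, -54.4, 21.2, 0, 0, 0, 0, -36, -62, 27.5, 0, 0, 0, 0, -41.1, -69.1, 34.4, 0, 0, 0, 0, -46.2, -75.5, 41.9, 0, 0, 0, 0, -51.4, -81.2, 49.9, 0, 0, 0, 0, -56.5, -86.1, 58.4, 0, 0, 0, 0, -61.7, -90.3, 67.4, 0, 0, 0, 0, -66.8, -93.6, 76.6, 0, 0, 0, 0, -71.9, -96.1, 86.2, 0, 0, 0, 0, -77.1, -97.8, 95.9, 0, 0, 0, 0, -82.2, -98.5, 105.7, 0, 0, 0, 0, -87.4, -98.4, 115.6, 0, 0, 0, 0, -92.5, -97.4, 125.4, 0, 0, 0, 0, -92.5, -97.4, 125.4, 0, 0, 0, 0, -92.5, -97.4, 125.4, 0, 0]'

```text
clock: 6.15
position: [0.4413, -0.0393, 0.1301]
ee_rot: [0.0, 0.997, -0.073, 0.001]
contact_force: [4.7, 0.3, -10.4]
width: 0.0145
gripper_force: 24.6
```

Call:
jog_arm --deltas '[0, 0, 0, 0, 0, 0, 0.6, 0, 0, 0, 0, 0, 0, 0.8, 0, 0, 0, 0, 0, 0, 0.8, 0, 0, 0, 0, 0, 30, 0.8, 0, 0, 0, 0, 0, 70, 0.8, 0, 0, 0, 0, 0, 110, 0.8, 0, 0, 4, 0, 30, 120, 1, 0, 0, 8, 2, 70, 120, 1, 0, 0, 12, 4, 110, 120, 1, 0, 0, 16, 6, 150, 120, 1, 0, 0, 20, 8, 190, 120, 1, 0, 0, 24, 10, 230, 120, 1, 0, 0, 28, 12, 270, 110, 1, 0, 0, 32, 13, 310, 90, 1, 0, 0, 36, 14, 345, 70, 1, 0, 0, 38, 14, 360, 60, 1, 0, 0, 38, 14, 360, 60, 1, 0, 0, 38, 14, 360, 60, 1]'

```text
clock: 7.95
position: [0.4545, 0.3198, 0.1908]
ee_rot: [0.001, 0.967, 0.255, -0.0]
contact_force: [0.8, -0.0, -0.5]
width: 0.0852
gripper_force: 0.0
```

```bash
python3 - <<'E'
from h import *
np.set_printoptions(precision=4,suppress=True)
S,T=imaging.get_image("side"),imaging.get_image("top")
cv2.imwrite("pics/side3.png",S);cv2.imwrite("pics/top3.png",T)
def crop(I,x,y,w,h,k):return cv2.resize(I[y:y+h,x:x+w],None,fx=k,fy=k,interpolation=cv2.INTER_CUBIC)
cv2.imwrite("pics/c3.png",np.hstack([crop(S,180,180,200,220,2),crop(T,165,170,200,220,2)]))
s=manip.get_state();print(s["clock"],s["position"],s["ee_rot"],s["qpos"],s["contact_force"])
E
```

```text
8.05 [0.4551 0.3196 0.1915] [0.0003 0.9672 0.2541 0.0008] [ 0.4877  0.2606  1.5845 -0.001   1.2951  1.5451] [-0.5085  0.0602 -0.4251]
```

View pics/c3.png

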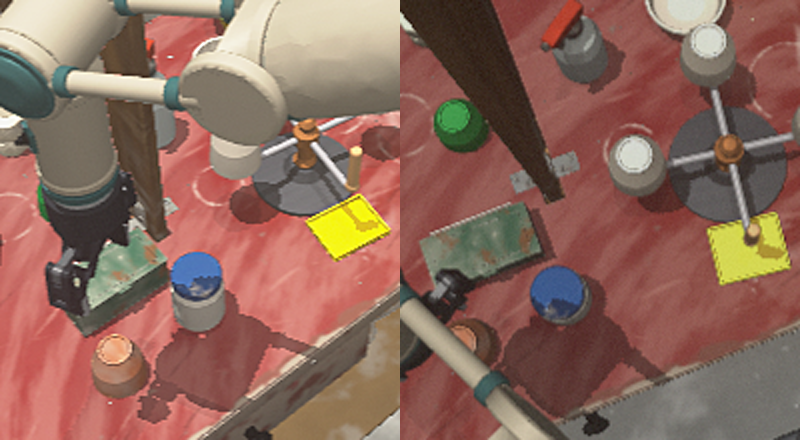

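The crop shows the empty peg standing over the tray (tip at side (358,255), top (341.5,285)), with all tray corners now visible. The gripper is above and behind the untouched cup.

```bash
python3 - <<'E'
from h import *
np.set_printoptions(precision=4,suppress=True)
S,T=cv2.imread("pics/side3.png"),cv2.imread("pics/top3.png")
q=np.array([.5493,-.0558]);ang=lambda v:(np.degrees(np.arctan2(*(v[:2]-q)[::-1])),np.hypot(*(v[:2]-q)))
for n,I,b in(("side",S,(325,270,385,315)),("top",T,(310,270,370,320))):
    x0,y0,x1,y1=b;m=cv2.inRange(cv2.cvtColor(I[y0:y1,x0:x1],cv2.COLOR_BGR2HSV),(22,120,70),(36,255,255))
    c=np.vstack(cv2.findContours(m,0,1)[0]);h=cv2.convexHull(c)
    w=np.array([plane(n,u+x0,v+y0,.009)[:2] for u,v in h[:,0]],np.float32)
    r=cv2.minAreaRect(w*1000);print(n,r,ang(np.array(r[0])/1000))
p,e=tri(("side",358,255),("top",341.5,285));print("peg",p,e,ang(p))
O=((5,60,60),(24,200,255))
for n,I,b in(("side",S,(350,250,366,275)),("top",T,(334,280,350,295))):
    print(n,blob(I,b,*O))
print(plane("side",358,255,.17),plane("top",341.5,285,.17))
E
```

```text
side ((440.38427734375, -38.4035758972168), (93.30724334716797, 76.39402770996094), 81.90070343017578) (np.float64(170.9251584443754), np.float64(0.11029628376920532))
top ((441.31158447265625, -38.95611572265625), (90.76586151123047, 73.31611633300781), 82.12857818603516) (np.float64(171.13451971241278), np.float64(0.10929416418846348))
peg [ 0.4405 -0.038   0.1702] 0.0003166222780195084 (np.float64(170.6865521445882), np.float64(0.11028773204482889))
side (array([356.6449, 264.5145]), (np.int32(352), np.int32(253), np.int32(10), np.int32(22), np.int32(138)))
top (array([341.6733, 287.5644]), (np.int32(337), np.int32(280), np.int32(13), np.int32(15), np.int32(101)))
[ 0.4404 -0.0382  0.17  ] [ 0.4406 -0.0379  0.17  ]
```

Call:
jog_arm --deltas '[0, 0, 0, 0, 1, -30, 1, 0, 0, 0, 0, 1, -60, 1, 0, 0, 0, 0, 1, -90, 1, 0, 0, 0, 0, 1, -115, 1, 0, 0, 0, 0, 1, -135, 1, 0, 0, 0, 0, 1, -150, 1, 0, 0, 0, 0, 1, -163, 1, 0, 0, 0, 0, 1, -163, 1, 0, 0, 0, 0, 1, -163, 0.4, 0, 0, 0, 0, 1, -163, 0.4, 0, 0, 0, 0, 1, -163, 0.4, 0, 0, 0, 0, 1, -163, 0.4, 0, 0, 0, 0, 1, -163, 0.4, 0, 0, 0, 0, 1, -163, 0.4]' --grip_force 40

```text
clock: 9.45
position: [0.4556, 0.322, 0.0291]
ee_rot: [0.0, 0.967, 0.255, 0.002]
contact_force: [-0.5, -1.2, 7.1]
width: 0.0453
gripper_force: 37.9
```

```bash
python3 - <<'E'
from h import *
print(manip.get_state())
E
```

```text
{'clock': 9.45, 'qpos': array([ 4.91229893e-01,  4.14328534e-01,  1.80536241e+00, -1.25336236e-03,
        9.19037808e-01,  1.54672344e+00]), 'qd': array([ 0.0006449 ,  0.00018889, -0.0014466 , -0.00123211, -0.00080867,
        0.00080229]), 'effort': array([ 5.12547344e-01, -4.04901588e+01, -1.73102582e+01,  4.16550301e-01,
       -3.42414072e-01,  1.60915917e-02]), 'position': array([0.45558719, 0.32200071, 0.02912373]), 'ee_rot': array([1.53782828e-04, 9.66893233e-01, 2.55176756e-01, 1.50850936e-03]), 'contact_force': array([-0.49176951, -1.22531483,  7.05095761]), 'moment': array([-0.33653215,  0.01021106,  0.01367792]), 'gripper_force': 37.90630856594362, 'width': 0.04533171220954226}
```

Width 45 mm and an upward force: the pads hold the cup too high, because they swing back when open. I'll open, lower and grip again.

Call:
jog_arm --deltas '[0, 0, 0, 0, 0, 0, 1, 0, 0, 0, 0, 0, 0, 1, 0, 0, 0, 0, 0, 0, 1, 0, 0, 0, 0, 0, 0, 1, 0, 0, 0, 0, 0, -7, 1, 0, 0, 0, 0, 0, -14, 1, 0, 0, 0, 0, 0, -14, 1, 0, 0, 0, 0, 0, -14, 0.5, 0, 0, 0, 0, 0, -14, 0.5, 0, 0, 0, 0, 0, -14, 0.5, 0, 0, 0, 0, 0, -14, 0.5, 0, 0, 0, 0, 0, -14, 0.5, 0, 0, 0, 0, 0, -14, 0.5]' --grip_force 40

```text
clock: 10.75
position: [0.4547, 0.3219, 0.014]
ee_rot: [-0.0, 0.967, 0.255, 0.0]
contact_force: [-1.3, -1.0, 4.7]
width: 0.056
gripper_force: 45.9
```

Call:
jog_arm --deltas '[0, 0, 0, 0, 0, 0, 1, 0, 0, 0, 0, 0, 0, 1, 0, 0, 0, 0, 0, 0, 1, 0, 0, 0, 0, 0, -4, 1, 0, 0, 0, 0, 0, -4, 1, 0, 0, 0, 0, 0, -4, 0.5, 0, 0, 0, 0, 0, -4, 0.5, 0, 0, 0, 0, 0, -4, 0.5, 0, 0, 0, 0, 0, -4, 0.5, 0, 0, 0, 0, 0, -4, 0.5]' --grip_force 45

```text
clock: 11.75
position: [0.4546, 0.3219, 0.0099]
ee_rot: [0.0, 0.967, 0.255, 0.0]
contact_force: [-0.8, -0.9, 5.6]
width: 0.0569
gripper_force: 47.2
```

Call:
jog_arm --deltas '[0, 0, 0, 0, 0, 5, 0.5, 0, 0, 0, 0, 0, 15, 0.5, 0, 0, 0, 0, 0, 30, 0.5, 0, 0, 0, 0, 0, 50, 0.5, 0, 0, 0, 0, 0, 75, 0.5, 0, 0, 0, 0, 0, 100, 0.5, 0, 0, 0, 0, 0, 125, 0.5, 0, 0, 0, 0, 0, 150, 0.5, 0, 0, 0, 0, 0, 175, 0.5, 0, 0, 0, 0, 0, 195, 0.5, 0, 0, 0, 0, 0, 210, 0.5, 0, 0, 0, 0, 0, 215, 0.5, 0, 0, 0, 0, 0, 215, 0.5, 0, 0, 0, 0, 0, 215, 0.5]'

```text
clock: 13.15
position: [0.4539, 0.3216, 0.2235]
ee_rot: [0.0, 0.967, 0.255, -0.001]
contact_force: [-0.5, -0.9, -2.6]
width: 0.057
gripper_force: 47.9
```

```bash
python3 - <<'E'
from h import *
np.set_printoptions(precision=4,suppress=True)
S,T=imaging.get_image("side"),imaging.get_image("top")
cv2.imwrite("pics/side4.png",S);cv2.imwrite("pics/top4.png",T)
s=manip.get_state();print(s["clock"],s["position"],s["width"],s["contact_force"],s["gripper_force"])
p=s["position"]
print(proj("side",p),proj("top",p))
x,y=proj("side",p).astype(int)
x=max(60,x);y=max(60,y)
cv2.imwrite("pics/c4.png",cv2.resize(S[y-60:y+90,x-60:x+80],None,fx=4,fy=4,interpolation=cv2.INTER_CUBIC))
print(x-60,y-60)
E
```

```text
13.25 [0.4538 0.3215 0.2231] 0.05692350505321194 [-0.5215  0.7337 -0.8171] 47.901497474262044
[229.8034 318.25  ] [178.8443 339.5794]
169 258
```

View pics/c4.png

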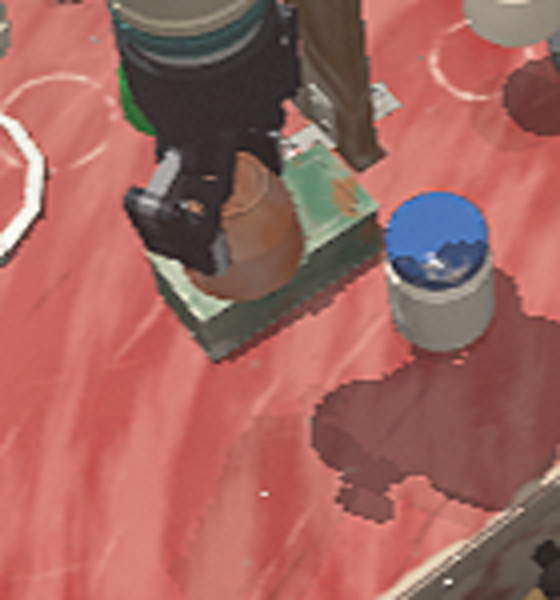

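The crop shows the cup held upright and mouth-down between the pads (crop (245,235)), with the jar and box undisturbed.

Call:
jog_arm --deltas '[0, 0, 0, 0, -8, 5, 0.5, 0, 0, 0, -1, -24, 5, 0.5, 0, 0, 0, -2, -46, 5, 0.5, 0, 0, 0, -3, -71, 5, 0.5, 0, 0, 0, -4, -98, 5, 0.5, 0, 0, 0, -5, -126, 5, 0.5, 0, 0, 0, -6, -154, 5, 0.5, 0, 0, 0, -7, -182, 5, 0.5, 0, 0, 0, -8, -210, 5, 0.5, 0, 0, 0, -9, -238, 5, 0.5, 0, 0, 0, -10, -266, 5, 0.5, 0, 0, 0, -11, -294, 5, 0.5, 0, 0, 0, -12, -320, 5, 0.5, 0, 0, 0, -13, -341, 5, 0.5, 0, 0, 0, -13.5, -354, 5, 0.5, 0, 0, 0, -13.5, -360.5, 5, 0.5, 0, 0, 0, -13.5, -360.5, 5, 0.5, 0, 0, 0, -13.5, -360.5, 5, 0.5, 0, 0, 0, -13.5, -360.5, 5, 0.5]'

```text
clock: 15.15
position: [0.4409, -0.0378, 0.2293]
ee_rot: [-0.0, 0.967, 0.255, 0.0]
contact_force: [-0.4, -0.2, -2.8]
width: 0.0567
gripper_force: 47.9
```

```bash
python3 - <<'E'
from h import *
np.set_printoptions(precision=4,suppress=True)
S,T=imaging.get_image("side"),imaging.get_image("top")
s=manip.get_state();print(s["clock"],s["position"],s["width"],s["contact_force"],s["gripper_force"])
def crop(I,x,y,w,h,k):return cv2.resize(I[y:y+h,x:x+w],None,fx=k,fy=k,interpolation=cv2.INTER_CUBIC)
cv2.imwrite("pics/c5.png",np.hstack([crop(S,290,180,130,150,3),crop(T,280,200,130,150,3)]))
E
```

```text
15.25 [ 0.441  -0.0379  0.2293] 0.056388185841092016 [-0.7577 -0.1468 -1.0744] 47.9275443112314
```

View pics/c5.png

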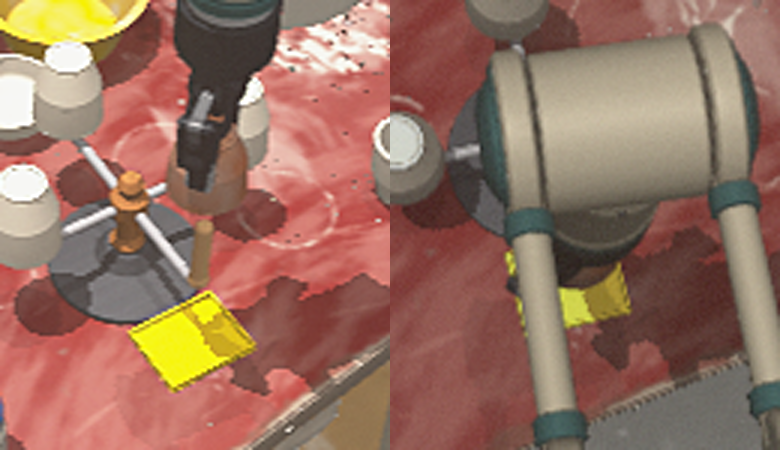

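The cup hangs just above the peg (peg tip at crop (203,227), cup rim at about (208,200)), and the tree has not moved. Descending now.

Call:
jog_arm --deltas '[0, 0, 0, 0, -0.5, -8, 0.5, 0, 0, 0, 0, -0.5, -18, 0.5, 0, 0, 0, 0, -0.5, -28, 0.5, 0, 0, 0, 0, -0.5, -38, 0.5, 0, 0, 0, 0, -0.5, -48, 0.5, 0, 0, 0, 0, -0.5, -57, 0.5, 0, 0, 0, 0, -0.5, -65, 0.5, 0, 0, 0, 0, -0.5, -72, 0.5, 0, 0, 0, 0, -0.5, -78, 0.5, 0, 0, 0, 0, -0.5, -83, 0.5, 0, 0, 0, 0, -0.5, -87, 0.5, 0, 0, 0, 0, -0.5, -91, 0.5, 0, 0, 0, 0, -0.5, -91, 0.5, 0, 0, 0, 0, -0.5, -91, 0.5]'

```text
clock: 16.65
position: [0.4411, -0.0391, 0.1384]
ee_rot: [0.0, 0.967, 0.255, 0.0]
contact_force: [0.3, 0.6, -1.2]
width: 0.0567
gripper_force: 47.9
```

Call:
jog_arm --deltas '[0, 0, 0, 0, 0, -2, 0.5, 0, 0, 0, 0, 0, -4, 0.5, 0, 0, 0, 0, 0, -6, 0.5, 0, 0, 0, 0, 0, -8, 0.5, 0, 0, 0, 0, 0, -9, 0.5, 0, 0, 0, 0, 0, -10, 0.5, 0, 0, 0, 0, 0, -10, 0.5, 0, 0, 0, 0, 0, -10, 0.5]'

```text
clock: 17.45
position: [0.441, -0.0391, 0.1283]
ee_rot: [0.0, 0.967, 0.255, 0.0]
contact_force: [0.2, -0.7, -1.8]
width: 0.0571
gripper_force: 47.9
```

Call:
jog_arm --deltas '[0, 0, 0, 0, 0, -1, 0.5, 0, 0, 0, 0, 0, -2, 0.5, 0, 0, 0, 0, 0, -2, 0.5, 0, 0, 0, 0, 0, -2, 0.5]'

```text
clock: 17.85
position: [0.4409, -0.0391, 0.1263]
ee_rot: [0.0, 0.967, 0.255, -0.0]
contact_force: [0.6, -1.1, -1.7]
width: 0.0567
gripper_force: 47.9
```

Call:
jog_arm --deltas '[0, 0, 0, 0, 0, -1, 0.5, 0, 0, 0, 0, 0, -1, 0.5, 0, 0, 0, 0, 0, -2, 0.5, 0, 0, 0, 0, 0, -2, 0.5, 0, 0, 0, 0, 0, -2, 0.5]'

```text
clock: 18.35
position: [0.4411, -0.0391, 0.1246]
ee_rot: [0.0, 0.967, 0.255, 0.0]
contact_force: [-1.0, 0.6, 2.2]
width: 0.0568
gripper_force: 48.4
```

Contact: the vertical force rose by about 4 N. Releasing gently, then lifting.

Call:
jog_arm --deltas '[0, 0, 0, 0, 0, 0, 0.7, 0, 0, 0, 0, 0, 0, 0.75, 0, 0, 0, 0, 0, 0, 0.85, 0, 0, 0, 0, 0, 0, 1, 0, 0, 0, 0, 0, 0, 1, 0, 0, 0, 0, 0, 0, 1, 0, 0, 0, 0, 0, 5, 1, 0, 0, 0, 0, 0, 15, 1, 0, 0, 0, 0, 0, 30, 1, 0, 0, 0, 0, 0, 50, 1, 0, 0, 0, 0, 0, 75, 1, 0, 0, 0, 0, 0, 100, 1, 0, 0, 0, 0, 0, 130, 1, 0, 0, 0, 0, 20, 150, 1, 0, 0, 0, -10, 60, 150, 1, 0, 0, 0, -20, 110, 150, 1, 0, 0, 0, -30, 160, 150, 1, 0, 0, 0, -30, 180, 150, 1, 0, 0, 0, -30, 180, 150, 1, 0, 0, 0, -30, 180, 150, 1]'

```text
clock: 20.35
position: [0.411, 0.1408, 0.275]
ee_rot: [0.001, 0.967, 0.256, 0.0]
contact_force: [-0.3, -0.7, -1.2]
width: 0.0857
gripper_force: 0.0
```

```bash
python3 - <<'E'
from h import *
np.set_printoptions(precision=4,suppress=True)
S,T=imaging.get_image("side"),imaging.get_image("top")
s=manip.get_state();print(s["clock"],s["position"],s["width"],s["contact_force"],s["gripper_force"])
def crop(I,x,y,w,h,k):return cv2.resize(I[y:y+h,x:x+w],None,fx=k,fy=k,interpolation=cv2.INTER_CUBIC)
cv2.imwrite("pics/c6.png",np.hstack([crop(S,210,170,200,220,2),crop(T,215,170,200,220,2)]))
E
```

```text
20.45 [0.4112 0.14   0.2747] 0.08541057493803099 [-0.522  -0.8888 -0.4921] 0.0
```

View pics/c6.png

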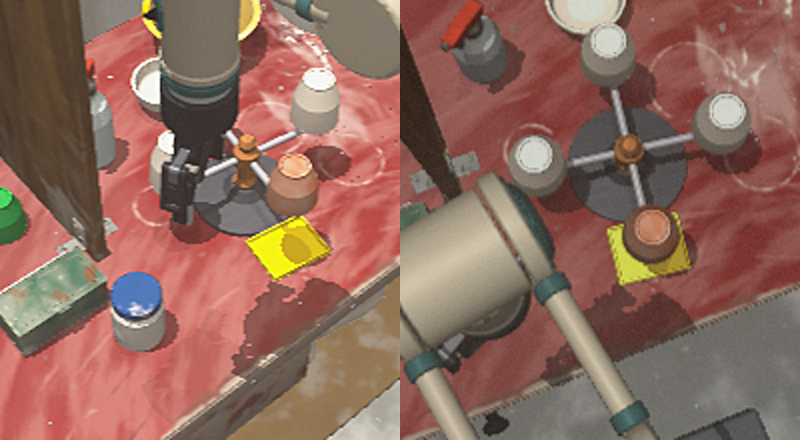

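The terracotta cup hangs upside down on the peg, over the tray (side crop (293,185), top crop (652,232)). The jar is unmoved. I'll do a short stillness check, then hand in.

Call:
jog_arm --deltas '[0, 0, 0, 0, 0, 0, 1, 0, 0, 0, 0, 0, 0, 1, 0, 0, 0, 0, 0, 0, 1, 0, 0, 0, 0, 0, 0, 1, 0, 0, 0, 0, 0, 0, 1, 0, 0, 0, 0, 0, 0, 1, 0, 0, 0, 0, 0, 0, 1, 0, 0, 0, 0, 0, 0, 1]'

```text
clock: 21.25
position: [0.4109, 0.1409, 0.2743]
ee_rot: [0.0, 0.967, 0.255, -0.0]
contact_force: [-0.1, -0.6, -0.7]
width: 0.0852
gripper_force: 0.0
```

```bash
python3 - <<'E'
from h import *
np.set_printoptions(precision=4,suppress=True)
O=((5,90,60),(16,255,255))
for i in range(2):
    a=blob(imaging.get_image("side"),(342,240,375,282),*O);b=blob(imaging.get_image("top"),(322,268,362,304),*O)
    print(a[0],b[0])
p,e=tri(("side",357.5,252.5),("top",341,283));print(p,e)
print(manip.sign_off())
E
```

```text
[356.1391 262.8113] [340.0048 286.3274]
[356.1269 262.855 ] [340.1109 286.3762]
[ 0.4439 -0.0383  0.1765] 0.001139155450290523
the job is handed in; nothing more can be done
None
```

I turned the tree until its empty peg stood over the drip tray, hung the terracotta cup upside down on that peg and let go; it was hanging still when I handed the job in at about 21.5 s.

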